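# Clear the gap and hold the work-rest bolt from turning

## Robot

A 7-joint arm with a two-finger parallel gripper is mounted at the origin on the work surface. World frame = base frame: x ahead of the robot, y to its left, z up, the work surface at z = 0. Lengths are in m, angles in degrees, forces in N, time in s.
With the tool pointing down it reaches from about 0.425 to 0.925 m from the base axis. Payload 6.8 kg.
Tool frame: the origin (TCP) lies between the finger pads, 19 mm behind the fingertips; this is the grasp point; z points along the fingers, y is the line along which they close (so a half turn about z gives the same grasp; the last joint's range is limited). The gripper opens to 85 mm and grips with 20 to 120 N. Pads are 22 mm wide; open, the fingers measure 114 mm over their backs; the gripper's body (76 mm by 85 mm) begins 54 mm behind the grasp point. The pads swing forward as they close: fully open they stand 13 mm farther back than shut.
Start: joints at [62.79, 27.33, 1.283, 89.118, -0.659, 63.558, -4.761], TCP at [0.242, -0.63, 0.25] pointing down, gripper open.
Joint ranges: [-169.35, 169.35], [-19.33, 120.38], [-80.79, 83.38], [13.8, 139.57], [-78.32, 258.32], [9.67, 109.79], [-169.56, 169.56]. Speed limits (degrees/s): [136.94, 136.94, 180, 180, 180, 180, 180].

## Interface

Orientations are given as a 3x3 rotation matrix whose columns are the frame's x, y, z axes.
In Python, from workcell import monitor, optics, order gives the robot as it stands. The module is installed in compiled form; this text tells all that it offers.
- The arm moves only by the tool jog_arm, never from a script. Its arguments are lists of equal length, an entry for each row: "jaw": the opening in per cent of the stroke, from 0 (shut) to 100 (fully open); "slide": the shift along the tool's x, y, z in m, a list of three; "turn": the turn about the tool's z in degrees. In form: {"jaw": [jaw, ...], "slide": [[x, y, z], ...], "turn": [turn, ...]}. A call has 1 to 5 rows; each row shifts and turns the commanded pose from where the row before left it, along the tool's axes as they then stand; what a row does not reach is not made up. A row lasts 1/10 s, in which the tool goes at most 50 mm and 8.59 degrees, less where a joint would pass 70% of its speed; a pose out of reach is approached as far as the arm can. A call is refused whole if a number of a shift passes 0.05 or a number of a turn 8.59, either way. A call with a gripper value outside its range is refused whole. The fingers move at their own pace and stop on an object; the grip force is fixed at half the most. Time passes only in rows, so rows that do not move let the fingers close. It gives the time, the measured TCP pose, the force, the opening and the grip force at its end, in the units of the state.
- monitor.state(): the state, without advancing time (a new reading comes with each control period).
- optics.camera(name): name is "side" or "top"; returns a dict with "image" (384x512x3 uint8, red, green, blue), "K" (3x3 intrinsics, pixels), "dist_coeffs" ([k1, k2, p1, p2, k3] as OpenCV has them; the pictures are not rectified), "origin" and "attitude" of the camera in the world. Camera axes: x right, y down, z forward; pixel columns grow to the right and rows downward; lengths in m; the calibration is good to about 2 mm. A picture is of the moment at which its call begins. There is no depth.
- order.job_done(): hands the job in; it is judged then, once.
The state is a dict: "clock": time; "qpos": joint angles; "joint_velocities": joint speeds; "joint_torque": joint torques, N m; "eef_pos": TCP position; "orientation": TCP orientation; "ft_force": force on the tool from outside, world axes, zero at the start; "torque": the same for the moment, N m; "finger_gap": finger opening in m; "grip_force": force on a finger pad.
Only numpy, scipy, OpenCV 4.12 (cv2) and the standard library are available. Lean on these libraries where they do the work, as an engineer would, in place of code of your own. Each camera call takes 0.05 s, during which the arm holds its last target. There are 200 camera calls.

## Task

On the finishing machine the nutrunner is turning the nut of the work-rest bracket, but the bolt just goes round with it. Take the two dye bottles out of the gap behind the bracket and stand them upright on the low shelf, carrying on the row there in line and at the same spacing; leave everything else where it is. Then reach down into the gap, grip the hidden bolt head and hold it still while the nut runs up at least a quarter turn (about four seconds), and finish still gripping it with the bolt standing still.

Things in the scene. Friction and masses are not known exactly. Their poses are not given: they have to be found in the camera images.
- machine: Bench finishing machine, left on the bench, turned by up to 0.2 rad: grey bed plate 12 mm thick, grey plinth, green motor with a wheel at each end of its x axis (top 250 mm). Steel bracket at its front (its -y side); outside the bracket the nut, the slotted rest arm and an angle nutrunner on a stand, none higher than 116 mm above the bench. Origin: on the bench under the plinth
- gap (a point): Middle of the floor of the gap behind the bracket, under the bolt. A straight slot 50 mm wide, open above and at both ends: x along it, y across it. At y = -25 mm the bracket (plate 8 mm thick, 150 mm long, top 93 mm above this point); at y = +25 mm the plinth (200 mm long, top 86 mm above). Motor, wheels, rest plate: y > +52 mm. At x = -178 mm the rest arm crosses it, top 91 mm above this point
- bolt_head: Steel hexagon head in the gap: 24 mm across flats, 28 mm across corners, 10 mm thick. Origin: its centre, 73 mm above gap's floor, 13 mm from the bracket (12 mm to the bracket side of the slot's middle). Its y is the bolt's axis, level, across the slot. A washer and collar (30 and 25 mm in diameter) fill the 8 mm to the bracket.
- nut (a joint): Turn of the nut and its socket, rad: driven all the time by the nutrunner, about 0.45 rad/s. The bolt goes round with it by thread friction (0.2 N m) until its head is gripped; then the bolt stops and the nut goes on. A grip of 40 N or more is enough, and the fingers may close on the turning head at any angle: its flats turn into line with the pads by themselves
- screw (a joint): How far the nut has run up on the bolt, rad: 0 at the start, does not change while the bolt goes round with the nut, grows about 0.45 rad/s while the bolt head is held still; a quarter turn is 1.57
- bottle_a: One of the two dye bottles left standing on the floor of the gap, one beside each side of the bolt head, 62 to 75 mm along the slot from it, within 2 mm of the slot's middle; 40 mm in diameter, 90 mm tall: straight amber glass body to 74 mm with a paper label, black screw cap 35 mm in diameter from 76 to 90 mm; 80 to 170 g, upright; origin: centre of its underside, z up
- bottle_b: The other dye bottle left in the gap, on the other side of the bolt head, of the same kind and size
- rack: Low plywood bench shelf on the right half of the bench, 100 mm deep (x), 300 mm long (y), top of its board 70 mm above the bench; a back lip 10 mm thick rises 18 mm above the board at x = +50 to +60 mm. Origin: centre of its underside. Turned by up to 0.3 rad. The row of bottles runs along its y axis, over x = 0, at a pitch of 54 mm: three bottles at about y = -108, -54 and 0 mm, the rest free
- place4 (a point): Next place of the row, on the board's top: where the centre of a bottle's underside goes, 54 mm on from the third bottle; axes as the shelf's
- place5 (a point): Last place of the row, 54 mm further on, on the board's top
- row1: First dye bottle of the row on the shelf, same size as the others; leave it
- row2: Second dye bottle of the row; leave it
- row3: Third dye bottle of the row, next to the free places; leave it
- glue_pot: Square white plastic glue pot, 70 x 70 x 80 mm, on the bench between robot and machine; origin: centre of its underside; bystander
- hammer: Shoemaker's hammer lying on the bench, 260 mm long; bystander
- awl: Awl with a dark wooden handle lying on the bench, 150 mm long; bystander
- last: Wooden shoe last standing on its sole, about 195 mm long, 85 mm tall; bystander
- water: Green glass bottle, 68 mm in diameter, 230 mm tall, at the right of the bench; bystander

How it is judged:
By the outcome, as a careful person would: the job done as asked, in the order asked, and still so for the second after the job is handed in, while the arm keeps its last pose, push and grip.
It also fails if it takes over 67 s, if anything falls off the work surface, if the arm or the gripper's body presses on something with over 40 N, if the wrist force passes 120 N, or if a joint passes its speed limit or range.

## Working session

There is one attempt and no reset: what is moved stays moved. The work goes in short steps, Python scripts to look and compute and a tool call to move; the robot and the scene stay as the last step left them, time stands still between calls to the robot, and variables do not carry over. Pictures are saved under pics/ and viewed, at most 10 in all, crops included, and the job is handed in when it is done.

Besides the shell and the picture viewer there is one more tool, called after "Call:" by a JSON object that holds its "name" and its "arguments". jog_arm: Moves the arm, as the interface text tells. Its arguments: {"type":"object","properties":{"jaw":{"type":"array","items":{"type":"number"}},"slide":{"type":"array","items":{"type":"array","items":{"type":"number"}}},"turn":{"type":"array","items":{"type":"number"}}},"required":["jaw","slide","turn"]}

```bash
mkdir -p pics
python3 - <<'E'
from workcell import monitor, optics
import cv2, numpy as np, pickle
s=monitor.state(); print({k:np.round(v,3).tolist() for k,v in s.items()})
for n in("top","side"):
    c=optics.camera(n); pickle.dump(c,open(f"{n}0.pkl","wb"))
    cv2.imwrite(f"pics/{n}0.png",cv2.resize(c["image"][:,:,::-1],(800,600),interpolation=cv2.INTER_CUBIC))
    print(n,c["K"],c["dist_coeffs"],c["origin"],c["attitude"])
E
```

```text
{'clock': 0.0, 'qpos': [62.79, 27.375, 1.278, 89.181, -0.658, 63.557, -4.762], 'joint_velocities': [0.011, -0.032, 0.004, -0.051, -0.014, -0.019, -0.008], 'joint_torque': [-0.001, -59.645, 1.607, -28.12, 0.012, 0.009, 0.0], 'eef_pos': [0.242, -0.63, 0.249], 'orientation': [[0.933, 0.359, -0.001], [0.359, -0.933, 0.002], [-0.0, -0.002, -1.0]], 'ft_force': [0.109, -0.427, 0.839], 'torque': [0.041, -0.02, 0.01], 'grip_force': 0.0, 'finger_gap': 0.086}
top [[404.45412425   0.         255.81202751]
 [  0.         404.45412425 194.75962791]
 [  0.           0.           1.        ]] [-0.08837354  0.          0.          0.          0.        ] [ 0.38403093 -0.18215936  1.27491121] [[-0.02241113 -0.99275491  0.11804846]
 [-0.99958144  0.02441134  0.01552517]
 [-0.01829441 -0.11765112 -0.99288646]]
side [[395.97116048   0.         248.10425725]
 [  0.         395.97116048 187.42729712]
 [  0.           0.           1.        ]] [0.04058742 0.         0.         0.         0.        ] [0.23844899 0.52726191 0.721797  ] [[-9.19812090e-01 -2.57236699e-01  2.96268459e-01]
 [-3.92359124e-01  6.03410947e-01 -6.94225861e-01]
 [-1.91262227e-04 -7.54800973e-01 -6.55953851e-01]]
```

View pics/top0.png

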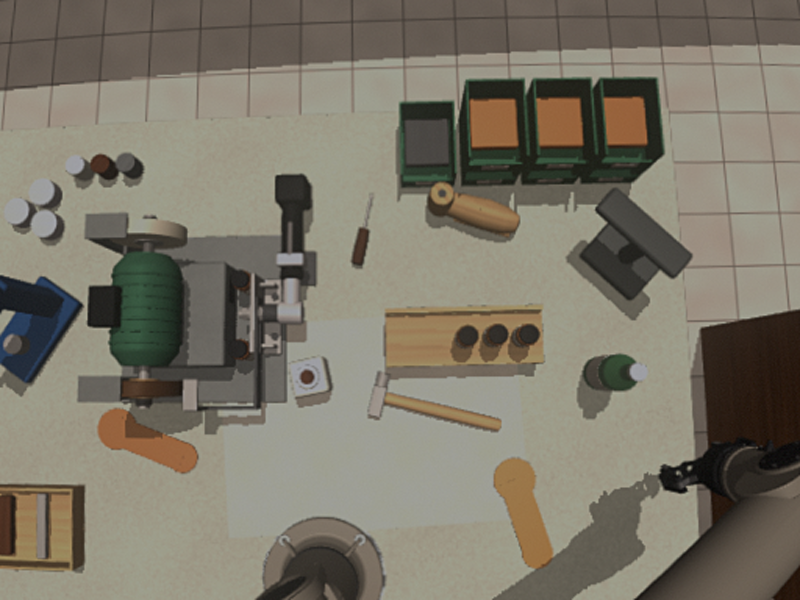

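View pics/side0.png

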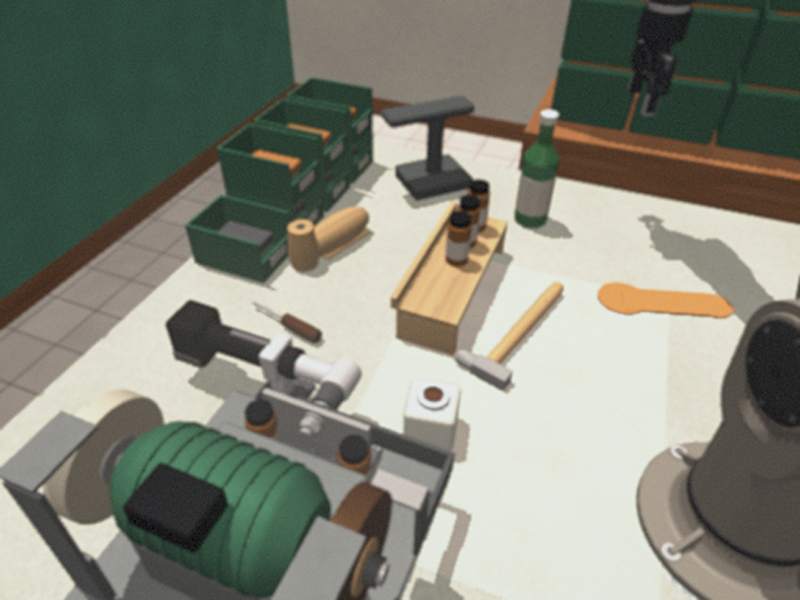

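```bash
cat > h.py <<'E'
import cv2, numpy as np, pickle
def ray(c,uv):
    n=cv2.undistortPoints(np.array([[uv]],float),c["K"],c["dist_coeffs"])[0,0]
    return np.array(c["origin"]),np.array(c["attitude"])@[n[0],n[1],1]
def atz(c,uv,z):
    o,d=ray(c,uv); return o+d*(z-o[2])/d[2]
def proj(c,P):
    R=np.array(c["attitude"]).T; t=-R@np.array(c["origin"])
    return cv2.projectPoints(np.atleast_2d(P).astype(float),cv2.Rodrigues(R)[0],t,c["K"],c["dist_coeffs"])[0][:,0]
def crop(c,x,y,w,h,k): return cv2.resize(c["image"][y:y+h,x:x+w,::-1],(w*k,h*k),interpolation=cv2.INTER_CUBIC)
E
python3 - <<'E'
from h import *
t=pickle.load(open("top0.pkl","rb"));s=pickle.load(open("side0.pkl","rb"))
def g(c,x,y,w,h,k):
    m=crop(c,x,y,w,h,k)
    for u in range(-x%10,w,10):
        cv2.line(m,(u*k,0),(u*k,5),(0,255,255),1)
        if (u+x)%20==0: cv2.putText(m,str(u+x),(u*k,15),0,.35,(0,255,255),1)
    for v in range(-y%10,h,10):
        cv2.line(m,(0,v*k),(5,v*k),(0,255,255),1)
        if (v+y)%20==0: cv2.putText(m,str(v+y),(6,v*k+4),0,.35,(0,255,255),1)
    return m
a=np.hstack([g(t,135,165,80,60,5),g(t,280,185,80,60,5)])
b=np.hstack([g(s,145,245,100,75,4),g(s,245,105,100,75,4)])
cv2.imwrite("pics/m.png",np.vstack([a,b]))
E
```

```text
(no output)
```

View pics/m.png

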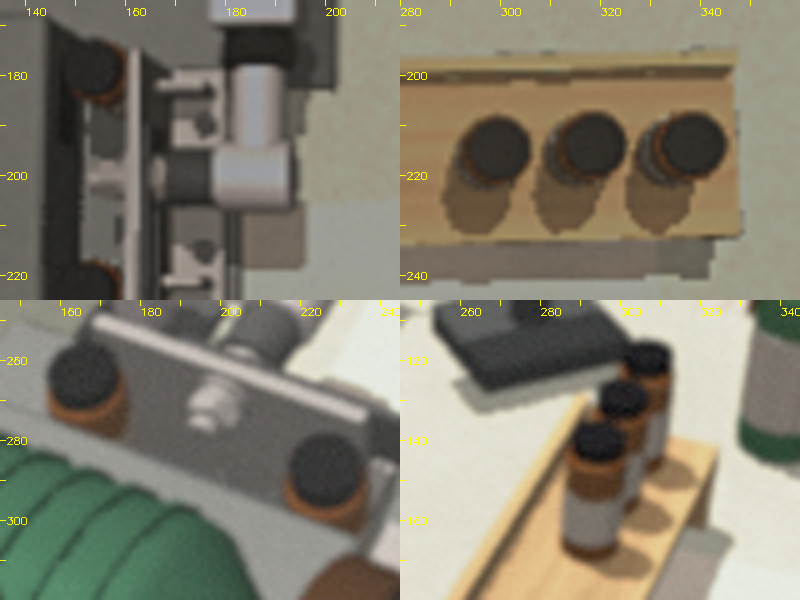

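```bash
cat > m.py <<'E'
from h import *
from scipy.optimize import least_squares
t=pickle.load(open("top0.pkl","rb"));s=pickle.load(open("side0.pkl","rb"))
th=np.linspace(0,2*np.pi,32,endpoint=False)
def cen(c,P,r=.0175,h=.014):   # centroid of cap silhouette; P = centre of cap top
    q=np.array([[P[0]+r*np.cos(a),P[1]+r*np.sin(a),P[2]-d] for a in th for d in(0,h)])
    m=cv2.moments(cv2.convexHull(proj(c,q).astype(np.float32))); return np.array([m["m10"],m["m01"]])/m["m00"]
def blob(c,uv,r=14,thr=62):
    x0,y0=int(uv[0])-r,int(uv[1])-r
    p=cv2.resize(c["image"][y0:y0+2*r,x0:x0+2*r],None,fx=4,fy=4,interpolation=cv2.INTER_CUBIC).max(2)
    m=(p<thr).astype(np.uint8); m=cv2.morphologyEx(m,cv2.MORPH_OPEN,np.ones((9,9)))
    n,l,st,ce=cv2.connectedComponentsWithStats(m); k=l[4*r,4*r]
    return (ce[k]+.5)/4-.5+[x0,y0],st[k,4]/16
for n,a,b,hz in(("A",(154,178.6),(166,262),.102),("B",(155.5,222.7),(226,287),.102),("r3",(299.6,214.6),(295,140),.16),("r2",(319.4,214),(301,129.5),.16),("r1",(338.4,213.8),(307,119),.16)):
    ba,bb=blob(t,a),blob(s,b); print(n,"blob",np.round(ba[0],1),round(ba[1]),np.round(bb[0],1),round(bb[1]))
    ha,hb=np.array(a),np.array(b)
    for lab,u,v in(("hand",ha,hb),("blob",ba[0],bb[0])):
        f=least_squares(lambda P:np.r_[cen(t,P)-u,cen(s,P)-v],atz(t,u,hz)); 
        g=least_squares(lambda p:cen(s,[*p,hz])-v,f.x[:2]).x;g2=least_squares(lambda p:cen(t,[*p,hz])-u,f.x[:2]).x
        print("  ",lab,np.round(f.x*1e3,1),np.round(f.fun,1),"side@z",np.round(g*1e3,1),"top@z",np.round(g2*1e3,1))
E
python3 m.py
```

```text
A blob [150.1 180.4] 233 [165.7 263.8] 203
   hand [579.6 137.5 107.3] [-0.1 -0.1  0.1  0. ] side@z [582.8 134.2] top@z [580.3 138.8]
   blob [573.3 146.7 115.7] [-0.  -0.1  0.1  0. ] side@z [581.  138.3] top@z [575.2 150.5]
B blob [148.7 221.7] 278 [226.  287.4] 228
   hand [450.3 135.9  94.7] [-0.2 -0.4  0.3 -0. ] side@z [448.4 140.7] top@z [448.7 133.4]
   blob [447.1 148.9 112. ] [ 0.6  1.5 -1.5  0.1] side@z [448.  141.5] top@z [452.2 153.7]
r3 blob [299.1 214.7] 116 [297.1 135.5] 208
   hand [ 457.4 -285.1  163.6] [ 0.2  0.4 -0.3 -0.1] side@z [ 458.  -290.2] top@z [ 458.9 -284.8]
   blob [ 454.2 -282.3  180.7] [ 0.3  1.1 -1.  -0.4] side@z [ 459.3 -312. ] top@z [ 458.7 -283.4]
r2 blob [318.2 213.7] 119 [298.7 127.1] 345
   hand [ 458.4 -339.7  162. ] [ 0.1  0.2 -0.2 -0. ] side@z [ 458.6 -342.8] top@z [ 459.3 -339.8]
   blob [ 461.2 -334.   171.7] [-0.3 -0.7  0.7  0. ] side@z [ 467.6 -351.5] top@z [ 460.1 -336.4]
r1 blob [338.  213.6] 117 [301.9 122.8] 210
   hand [ 458.  -391.9  164.5] [ 0.   0.1 -0.2 -0. ] side@z [ 459.3 -399.4] top@z [ 458.5 -392.7]
   blob [ 464.9 -392.4  150.7] [-0.5 -1.9  2.1 -0. ] side@z [ 466.4 -375.4] top@z [ 459.  -391.7]
```

Run:
```python
from h import *
t=pickle.load(open("top0.pkl","rb"));s=pickle.load(open("side0.pkl","rb"))
def g(c,x,y,w,h,k):
    m=crop(c,x,y,w,h,k)
    for u in range(-x%10,w,10):
        cv2.line(m,(u*k,0),(u*k,5),(0,255,255),1); cv2.putText(m,str(u+x),(u*k,15),0,.35,(0,255,255),1)
    for v in range(-y%10,h,10):
        cv2.line(m,(0,v*k),(5,v*k),(0,255,255),1); cv2.putText(m,str(v+y),(6,v*k+4),0,.35,(0,255,255),1)
    return cv2.convertScaleAbs(m,alpha=1.6)
cv2.imwrite("pics/m2.png",np.hstack([g(t,135,165,44,75,8),g(s,148,238,64,86,7)[:600][:, :448] if 0 else cv2.resize(g(s,148,238,100,75,4),(448,336)).repeat(1,0) if 0 else np.vstack([g(s,148,242,89,60,5),np.zeros((300,445,3),np.uint8)])]))
```

```text
(no output)
```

View pics/m2.png

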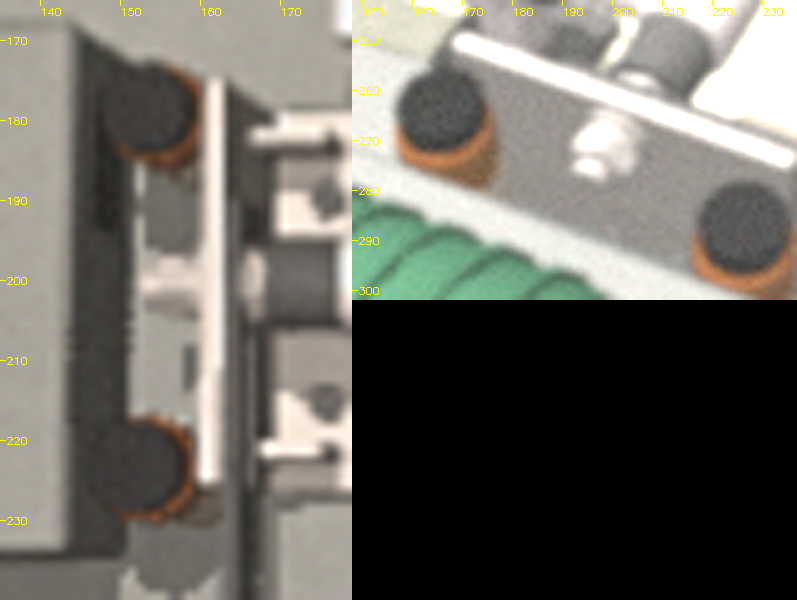

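```bash
cat > fit.py <<'E'
from m import *
obs=[]
def W(p,q): c,n=np.cos(p[2]),np.sin(p[2]); return np.array([p[0]+c*q[0]-n*q[1],p[1]+n*q[0]+c*q[1],.012+q[2]])
def res(p,cams=(0,1)):
    r=[]
    A=W(p,[p[3],p[5],.09]);B=W(p,[p[4],p[6],.09])
    if 0 in cams:
        r+=[cen(t,A)-(153.3,178.3),cen(t,B)-(152.8,223.1)]
        P=lambda q:proj(t,W(p,q))[0]
        r+=[P([75,-25,.093])-(160.2,174.6),P([-75,-25,.093])-(159.3,224.8),P([75,-33,.093])-(162.7,174.6),P([-75,-33,.093])-(161.8,224.8)]
        r+=[P([100,25,.086])-(143.9,168),P([-100,25,.086])-(142.8,233.3)]
    if 1 in cams:
        r+=[cen(s,A)-(165.6,263.2),cen(s,B)-(226,287.2)]
        P=lambda q:proj(s,W(p,q))[0]
        r+=[P([75,-29,.093])-(168.2,249.6),P([-75,-29,.093])-(236.2,273.6)]
    return np.r_[np.concatenate(r),(p[5])/2e-3,p[6]/2e-3] 
def res2(p,cams=(0,1)): # lengths in the slot frame are metres
    return res(p,cams)
E
sed -i 's/\[75,/[.075,/g;s/\[-75,/[-.075,/g;s/-25,/-.025,/g;s/-33,/-.033,/g;s/-29,/-.029,/g;s/\[100,25/[.1,.025/;s/\[-100,25/[-.1,.025/' fit.py
python3 - <<'E' | tail -12
from fit import *
for cams in((0,1),(0,),(1,)):
    f=least_squares(res,[.515,.137,-.035,.065,-.065,0,0],args=(cams,),x_scale=[.01,.01,.01,.01,.01,.01,.01])
    p=f.x; print(cams,"xy",np.round(p[:2]*1e3,1),"yaw",round(np.degrees(p[2]),2),np.round(p[3:]*1e3,1),"A",np.round(W(p,[p[3],p[5],0])*1e3,1),"B",np.round(W(p,[p[4],p[6],0])*1e3,1)); print(np.round(f.fun,1))
E
```

```text
blob [ 461.2 -334.   171.7] [-0.3 -0.7  0.7  0. ] side@z [ 467.6 -351.5] top@z [ 460.1 -336.4]
r1 blob [338.  213.6] 117 [301.9 122.8] 210
   hand [ 458.  -391.9  164.5] [ 0.   0.1 -0.2 -0. ] side@z [ 459.3 -399.4] top@z [ 458.5 -392.7]
   blob [ 464.9 -392.4  150.7] [-0.5 -1.9  2.1 -0. ] side@z [ 466.4 -375.4] top@z [ 459.  -391.7]
(0, 1) xy [515.5 142.5] yaw -0.36 [ 65.5 -67.7  -1.8  -0.8] A [581.  140.3  12. ] B [447.8 142.1  12. ]
[ 0.2  0.1 -0.2 -0.   0.2 -0.1  0.6  0.5  0.4 -0.1  0.8  0.5  0.8 -1.
  0.8  0.9 -0.5  1.3 -0.1  0.5 -0.3  0.2 -0.4  0.6 -0.9 -0.4]
(0,) xy [515.9 143.6] yaw -0.39 [ 65.6 -67.9  -0.6  -0.9] A [581.4 142.5  12. ] B [447.9 143.2  12. ]
[-0.5 -0.  -0.6 -0.1 -0.1 -0.2  0.1  0.4  0.  -0.2  0.4  0.4  0.4 -1.1
  0.4  0.7 -0.3 -0.4]
(1,) xy [515.6 140.5] yaw -0.7 [ 66.  -67.5  -1.2  -0.1] A [581.6 138.5  12. ] B [448.2 141.2  12. ]
[-0.3  0.6 -0.   0.1  0.3 -0.7 -0.1 -0.1 -0.6 -0.1]
```

Call:
{"name": "jog_arm", "arguments": {"jaw": [65, 65, 65, 65, 65], "slide": [[0, 0, -0.03], [0, 0, -0.03], [0, 0, -0.03], [0, 0, 0], [0, 0, 0]], "turn": [-8.57, -8.57, -8.57, -8.57, -8.57]}}

```text
clock: 0.6
eef_pos: [0.2421, -0.6304, 0.341]
orientation: [[0.435, 0.9, 0.001], [0.9, -0.435, -0.001], [-0.001, 0.001, -1.0]]
ft_force: [-0.3, -0.3, -0.4]
finger_gap: 0.0556
grip_force: 0.0
```

Call:
{"name": "jog_arm", "arguments": {"jaw": [65, 65, 65, 65, 65], "slide": [[0, 0, 0], [0, 0, 0], [0, 0, 0], [0, 0, 0], [0, 0, 0]], "turn": [-8.57, -8.57, -8.57, 0, 0]}}

```text
clock: 1.1
eef_pos: [0.2419, -0.63, 0.3396]
orientation: [[0.012, 1.0, -0.0], [1.0, -0.012, 0.001], [0.001, -0.0, -1.0]]
ft_force: [-0.1, -0.2, -0.9]
finger_gap: 0.0559
grip_force: 0.0
```

Call:
{"name": "jog_arm", "arguments": {"jaw": [65, 65, 65, 65, 65], "slide": [[0.0387, 0.0165, 0], [0.0387, 0.0165, 0], [0.0387, 0.0165, 0], [0.0387, 0.0165, 0], [0.0387, 0.0165, 0]], "turn": [0, 0, 0, 0, 0]}}

```text
clock: 1.6
eef_pos: [0.3265, -0.4355, 0.34]
orientation: [[0.011, 1.0, 0.0], [1.0, -0.011, -0.0], [-0.0, 0.0, -1.0]]
ft_force: [1.4, 0.2, 0.3]
finger_gap: 0.0557
grip_force: 0.0
```

Call:
{"name": "jog_arm", "arguments": {"jaw": [65, 65, 65, 65, 65], "slide": [[0.0387, 0.0165, 0], [0.0387, 0.0165, 0], [0.0387, 0.0165, 0], [0.0387, 0.0165, 0], [0.0387, 0.0165, 0]], "turn": [0, 0, 0, 0, 0]}}

```text
clock: 2.1
eef_pos: [0.4103, -0.2427, 0.3402]
orientation: [[0.011, 1.0, 0.0], [1.0, -0.011, -0.0], [-0.0, 0.0, -1.0]]
ft_force: [0.6, 0.3, -0.0]
finger_gap: 0.0555
grip_force: 0.0
```

Call:
{"name": "jog_arm", "arguments": {"jaw": [65, 65, 65, 65, 65], "slide": [[0.0387, 0.0165, 0], [0.0387, 0.0165, 0], [0.0387, 0.0165, 0], [0.0387, 0.0165, 0], [0.0387, 0.0165, 0]], "turn": [0, 0, 0, 0, 0]}}

```text
clock: 2.6
eef_pos: [0.4942, -0.0499, 0.3402]
orientation: [[0.011, 1.0, 0.001], [1.0, -0.011, -0.0], [-0.0, 0.001, -1.0]]
ft_force: [1.0, -0.5, -1.0]
finger_gap: 0.0555
grip_force: 0.0
```

Call:
{"name": "jog_arm", "arguments": {"jaw": [65, 65, 65, 65, 65], "slide": [[0.0382, 0.017, 0], [0.0382, 0.017, 0], [0.0382, 0.017, 0], [0.0382, 0.017, 0], [0.0382, 0.017, 0]], "turn": [0, 0, 0, 0, 0]}}

```text
clock: 3.1
eef_pos: [0.5808, 0.1403, 0.3399]
orientation: [[0.012, 1.0, -0.0], [1.0, -0.012, -0.0], [-0.0, -0.0, -1.0]]
ft_force: [0.6, -0.8, 0.2]
finger_gap: 0.0558
grip_force: 0.0
```

Call:
{"name": "jog_arm", "arguments": {"jaw": [65, 65, 65, 65, 65], "slide": [[0, 0, 0.05], [0, 0, 0.05], [0, 0, 0.04], [0, 0, 0.03], [0, 0, 0]], "turn": [0, 0, 0, 0, 0]}}

```text
clock: 3.6
eef_pos: [0.5775, 0.1376, 0.1655]
orientation: [[0.01, 1.0, -0.008], [1.0, -0.01, -0.002], [-0.003, -0.008, -1.0]]
ft_force: [0.8, 0.1, -0.3]
finger_gap: 0.0557
grip_force: 0.0
```

```bash
cat > look.py <<'E'
import sys
from workcell import optics, monitor
from h import *
def g(c,x,y,w,h,k,a=1.5):
    m=crop(c,x,y,w,h,k)
    for u in range(-x%10,w,10):
        cv2.line(m,(u*k,0),(u*k,5),(0,255,255),1); cv2.putText(m,str(u+x),(u*k,15),0,.35,(0,255,255),1)
    for v in range(-y%10,h,10):
        cv2.line(m,(0,v*k),(5,v*k),(0,255,255),1); cv2.putText(m,str(v+y),(6,v*k+4),0,.35,(0,255,255),1)
    return cv2.convertScaleAbs(m,alpha=a)
E
python3 - <<'E'
from look import *
s=optics.camera("side");t=optics.camera("top");pickle.dump((s,t),open("1.pkl","wb"))
p=np.array(monitor.state()["eef_pos"]);print(p,proj(s,[p,p-[0,0,.019]]),proj(t,[p,p-[0,0,.019]]))
cv2.imwrite("pics/p1.png",np.hstack([g(s,120,200,80,100,5),g(t,120,130,80,100,5)]))
E
```

```text
[0.5805162  0.13915485 0.17050732] [[160.14789518 238.34762878]
 [161.61085218 245.14687168]] [[146.73817844 174.29930232]
 [148.63239033 175.4171611 ]]
```

View pics/p1.png

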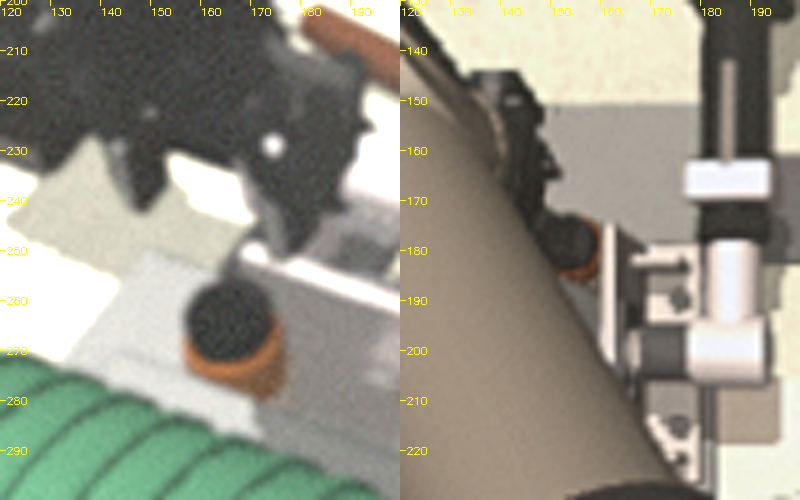

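Call:
{"name": "jog_arm", "arguments": {"jaw": [65, 65, 65, 65, 65], "slide": [[0.0015, 0.0005, 0.03], [0, 0, 0.03], [0, 0, 0.03], [0, 0, 0.0165], [0, 0, 0]], "turn": [0, 0, 0, 0, 0]}}

```text
clock: 4.2
eef_pos: [0.5819, 0.1405, 0.0638]
orientation: [[0.009, 1.0, 0.001], [1.0, -0.009, 0.0], [0.0, 0.001, -1.0]]
ft_force: [-0.2, -0.3, 0.2]
finger_gap: 0.0558
grip_force: 0.0
```

Call:
{"name": "jog_arm", "arguments": {"jaw": [65, 0, 0, 0, 0], "slide": [[0, 0, 0], [0, 0, 0], [0, 0, 0], [0, 0, 0], [0, 0, 0]], "turn": [0, 0, 0, 0, 0]}}

```text
clock: 4.7
eef_pos: [0.5816, 0.1408, 0.0654]
orientation: [[0.008, 1.0, 0.002], [1.0, -0.008, 0.0], [0.0, 0.002, -1.0]]
ft_force: [-2.3, -0.8, 5.6]
finger_gap: 0.0386
grip_force: 59.7
```

Call:
{"name": "jog_arm", "arguments": {"jaw": [0, 0, 0], "slide": [[0, 0, 0], [0, 0, 0], [0, 0, 0]], "turn": [0, 0, 0]}}

```text
clock: 5.0
eef_pos: [0.5817, 0.1408, 0.0654]
orientation: [[0.008, 1.0, 0.002], [1.0, -0.008, 0.0], [0.0, 0.002, -1.0]]
ft_force: [-0.8, -0.5, 6.1]
finger_gap: 0.0387
grip_force: 59.7
```

Call:
{"name": "jog_arm", "arguments": {"jaw": [0, 0, 0, 0, 0], "slide": [[0, 0, -0.02], [0, 0, -0.05], [0, 0, -0.05], [0, 0, -0.05], [0, 0, -0.05]], "turn": [0, 0, 0, 0, 0]}}

```text
clock: 5.5
eef_pos: [0.5802, 0.1404, 0.2864]
orientation: [[0.007, 1.0, 0.001], [1.0, -0.007, -0.0], [0.0, 0.001, -1.0]]
ft_force: [1.6, 0.1, -2.5]
finger_gap: 0.0388
grip_force: 60.6
```

Call:
{"name": "jog_arm", "arguments": {"jaw": [0, 0, 0, 0, 0], "slide": [[-0.02, -0.006, 0], [-0.037, -0.012, 0], [-0.037, -0.012, 0], [-0.037, -0.012, 0], [-0.037, -0.012, 0]], "turn": [0, 0, 0, 0, 0]}}

```text
clock: 6.0
eef_pos: [0.5246, -0.0284, 0.2842]
orientation: [[0.007, 1.0, 0.001], [1.0, -0.007, -0.001], [-0.001, 0.001, -1.0]]
ft_force: [1.3, -0.4, -1.6]
finger_gap: 0.039
grip_force: 60.7
```

Call:
{"name": "jog_arm", "arguments": {"jaw": [0, 0, 0, 0, 0], "slide": [[-0.037, -0.012, 0], [-0.037, -0.012, 0], [-0.037, -0.012, 0], [-0.037, -0.012, 0], [-0.037, -0.012, 0]], "turn": [0, 0, 0, 0, 0]}}

```text
clock: 6.5
eef_pos: [0.4633, -0.2129, 0.2843]
orientation: [[0.007, 1.0, 0.001], [1.0, -0.007, -0.001], [-0.001, 0.001, -1.0]]
ft_force: [1.5, -0.6, -2.2]
finger_gap: 0.0386
grip_force: 60.7
```

Call:
{"name": "jog_arm", "arguments": {"jaw": [0, 0], "slide": [[-0.017, -0.005, 0], [0, 0, 0]], "turn": [0, 0]}}

```text
clock: 6.7
eef_pos: [0.4575, -0.2319, 0.2839]
orientation: [[0.013, 1.0, -0.0], [1.0, -0.013, -0.001], [-0.001, -0.0, -1.0]]
ft_force: [-0.1, 1.1, -1.1]
finger_gap: 0.0385
grip_force: 60.7
```

Call:
{"name": "jog_arm", "arguments": {"jaw": [0, 0, 0, 0, 0], "slide": [[0.002, 0.0025, 0.05], [0, 0, 0.05], [0, 0, 0.03], [0, 0, 0.014], [0, 0, 0]], "turn": [0, 0, 0, 0, 0]}}

```text
clock: 7.2
eef_pos: [0.4611, -0.2255, 0.1387]
orientation: [[0.006, 1.0, -0.002], [1.0, -0.006, 0.002], [0.002, -0.002, -1.0]]
ft_force: [0.4, -0.6, -1.0]
finger_gap: 0.0389
grip_force: 60.7
```

Run:
```python
from look import *
s=optics.camera("side");t=optics.camera("top");pickle.dump((s,t),open("2.pkl","wb"))
p=np.array(monitor.state()["eef_pos"]);print(p,proj(s,[p,p+[0,0,.036]]),proj(t,[p,p+[0,0,.036]]))
cv2.imwrite("pics/p2.png",np.hstack([g(s,250,95,80,100,5),g(t,265,155,80,100,5)]))
```

```text
[ 0.46291311 -0.2264975   0.14113182] [[284.59110989 157.10801872]
 [285.50718109 144.97383981]] [[278.36895462 214.00353039]
 [278.86067323 213.07121372]]
```

View pics/p2.png

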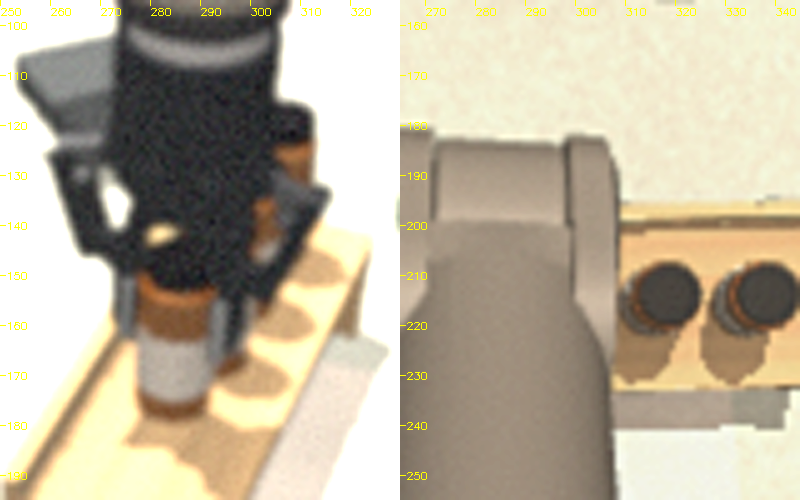

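```bash
python3 - <<'E' | tail -6
from m import *
T=[(338.1,213.5),(319.0,213.6),(299.2,214.2)];S=[(306.6,118.9),(300.6,129.2),(294.5,139.6)]
def res(p,cams):
    r=[]
    for i in range(3):
        d=(i-1)*.054; P=[p[0]-np.sin(p[2])*d,p[1]+np.cos(p[2])*d,.16]
        if 0 in cams:r.append(cen(t,P)-T[i])
        if 1 in cams:r.append(cen(s,P)-S[i])
    return np.concatenate(r)
for c in((0,1),(0,),(1,)):
    f=least_squares(res,[.46,-.338,0],args=(c,)); x,y,a=f.x
    print(c,np.round([x*1e3,y*1e3,np.degrees(a)],1),[np.round([1e3*(x-np.sin(a)*d),1e3*(y+np.cos(a)*d)],1).tolist() for d in(.108,.162)],np.round(f.fun,1))
E
```

```text
r1 blob [338.  213.6] 117 [301.9 122.8] 210
   hand [ 458.  -391.9  164.5] [ 0.   0.1 -0.2 -0. ] side@z [ 459.3 -399.4] top@z [ 458.5 -392.7]
   blob [ 464.9 -392.4  150.7] [-0.5 -1.9  2.1 -0. ] side@z [ 466.4 -375.4] top@z [ 459.  -391.7]
(0, 1) [ 4.595e+02 -3.398e+02 -4.000e-01] [[460.2, -231.8], [460.5, -177.8]] [ 0.7  0.  -0.1  1.1  0.4  0.3 -0.3  0.8  0.8  0.1 -0.7  1.1]
(0,) [ 4.600e+02 -3.381e+02 -2.000e-01] [[460.4, -230.1], [460.5, -176.1]] [ 0.1 -0.2 -0.2  0.1  0.2 -0. ]
(1,) [ 459.9 -344.6   -0.8] [[461.4, -236.6], [462.2, -182.6]] [ 0.4  0.3  0.1 -0.1 -0.5  0.1]
```

Call:
{"name": "jog_arm", "arguments": {"jaw": [0, 0, 0, 0, 0], "slide": [[-0.0045, -0.0025, 0.005], [0, 0, 0.005], [0, 0, 0.005], [0, 0, 0], [0, 0, 0]], "turn": [0, 0, 0, 0, 0]}}

```text
clock: 7.8
eef_pos: [0.4591, -0.2312, 0.1246]
orientation: [[0.007, 1.0, -0.0], [1.0, -0.007, 0.0], [0.0, -0.0, -1.0]]
ft_force: [0.3, 0.1, -1.9]
finger_gap: 0.0386
grip_force: 60.7
```

Call:
{"name": "jog_arm", "arguments": {"jaw": [0, 0, 0, 0], "slide": [[0, 0.001, 0.001], [0, 0, 0.001], [0, 0, 0], [0, 0, 0]], "turn": [0, 0, 0, 0]}}

```text
clock: 8.2
eef_pos: [0.4605, -0.2313, 0.1234]
orientation: [[0.007, 1.0, 0.001], [1.0, -0.007, -0.001], [-0.001, 0.001, -1.0]]
ft_force: [-2.9, 1.1, 5.8]
finger_gap: 0.0386
grip_force: 61.5
```

Call:
{"name": "jog_arm", "arguments": {"jaw": [55, 65, 65, 65, 65], "slide": [[0, 0, 0], [0, 0, 0], [0, 0, 0], [0, 0, -0.02], [0, 0, -0.04]], "turn": [0, 0, 0, 0, 0]}}

```text
clock: 8.7
eef_pos: [0.458, -0.2305, 0.1807]
orientation: [[0.007, 1.0, -0.005], [1.0, -0.007, 0.003], [0.003, -0.006, -1.0]]
ft_force: [0.7, -0.5, -0.1]
finger_gap: 0.0558
grip_force: 0.0
```

Call:
{"name": "jog_arm", "arguments": {"jaw": [65, 65, 65, 65, 65], "slide": [[0, 0, -0.05], [0, 0, -0.05], [0.037, 0, 0], [0.037, 0, 0], [0.037, 0, 0]], "turn": [0, 0, 0, 0, 0]}}

```text
clock: 9.2
eef_pos: [0.4608, -0.1192, 0.2831]
orientation: [[0.008, 1.0, 0.001], [1.0, -0.008, -0.001], [-0.001, 0.001, -1.0]]
ft_force: [0.5, -0.0, 0.1]
finger_gap: 0.0554
grip_force: 0.0
```

Call:
{"name": "jog_arm", "arguments": {"jaw": [65, 65, 65, 65, 65], "slide": [[0.042, 0, 0], [0.042, 0, 0], [0.042, 0, 0], [0.042, 0, 0], [0.042, 0, 0]], "turn": [0, 0, 0, 0, 0]}}

```text
clock: 9.7
eef_pos: [0.4622, 0.0913, 0.2827]
orientation: [[0.008, 1.0, 0.001], [1.0, -0.008, -0.0], [-0.0, 0.001, -1.0]]
ft_force: [0.2, -0.9, -0.4]
finger_gap: 0.0556
grip_force: 0.0
```

Run:
```python
from look import *
s=optics.camera("side");t=optics.camera("top");pickle.dump((s,t),open("3.pkl","wb"))
p=np.array(monitor.state()["eef_pos"]);print(p)
cv2.imwrite("pics/p3.png",np.vstack([g(t,265,190,100,37,8),g(s,250,100,100,37,8)]))
```

```text
[0.46177962 0.09617288 0.28328205]
```

View pics/p3.png

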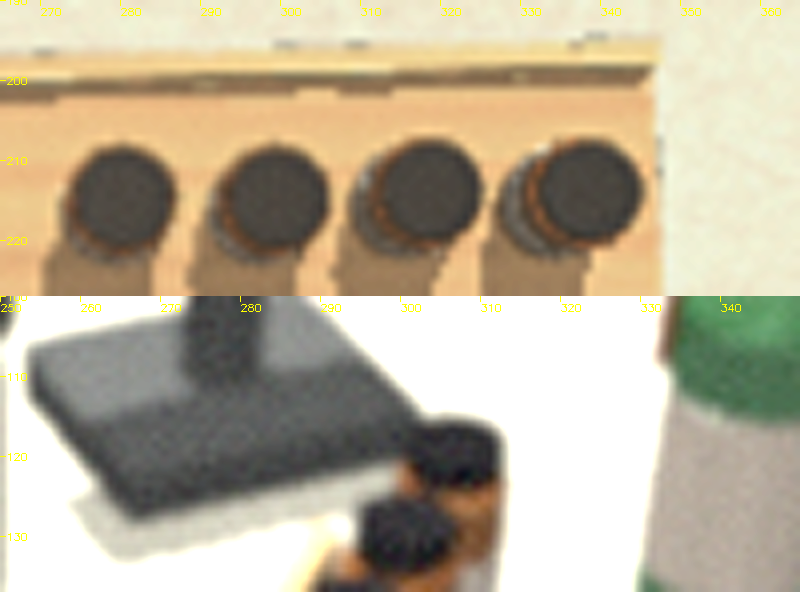

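```bash
python3 - <<'E' | tail -8
from m import *
s,t=pickle.load(open("3.pkl","rb"))
for k,uv in (("c4",(280,214)),("r3",(299,214)),("r2",(318,213)),("r1",(338,213))):
    b,a=blob(t,uv,11,80); g=least_squares(lambda p:cen(t,[*p,.16])-b,[.46,-.3]).x; print(k,b,round(a),np.round(g*1e3,1))
E
```

```text
blob [ 461.2 -334.   171.7] [-0.3 -0.7  0.7  0. ] side@z [ 467.6 -351.5] top@z [ 460.1 -336.4]
r1 blob [338.  213.6] 117 [301.9 122.8] 210
   hand [ 458.  -391.9  164.5] [ 0.   0.1 -0.2 -0. ] side@z [ 459.3 -399.4] top@z [ 458.5 -392.7]
   blob [ 464.9 -392.4  150.7] [-0.5 -1.9  2.1 -0. ] side@z [ 466.4 -375.4] top@z [ 459.  -391.7]
c4 [279.57258772 215.21644737] 142 [ 458.5 -229.2]
r3 [298.3279148  215.30355687] 153 [ 457.1 -281.2]
r2 [316.69288321 214.64005474] 171 [ 457.7 -332.2]
r1 [335.94388464 214.72037874] 180 [ 456.1 -385.8]
```

Call:
{"name": "jog_arm", "arguments": {"jaw": [65, 65, 65, 65, 65], "slide": [[0.023, -0.007, 0], [0.0225, -0.007, 0], [0, 0, 0.04], [0, 0, 0.04], [0, 0, 0.03]], "turn": [0, 0, 0, 0, 0]}}

```text
clock: 10.3
eef_pos: [0.4481, 0.1344, 0.1706]
orientation: [[0.008, 1.0, -0.001], [1.0, -0.008, -0.001], [-0.001, -0.001, -1.0]]
ft_force: [0.2, -0.7, -0.7]
finger_gap: 0.0556
grip_force: 0.0
```

Call:
{"name": "jog_arm", "arguments": {"jaw": [65, 65, 65], "slide": [[0, 0, 0.01], [0, 0, 0], [0, 0, 0]], "turn": [0, 0, 0]}}

```text
clock: 10.6
eef_pos: [0.4496, 0.1357, 0.1638]
orientation: [[0.008, 1.0, 0.002], [1.0, -0.008, 0.001], [0.001, 0.002, -1.0]]
ft_force: [1.0, -0.4, 0.4]
finger_gap: 0.0558
grip_force: 0.0
```

```bash
python3 -c "
from workcell import monitor
s=monitor.state();print(s['qpos'],s['eef_pos'],s['ft_force'])"
```

```text
[ 14.17175102  20.29312497 -45.34323238 118.96454568  19.39982831
  48.03703425 -42.99888069] [0.44964997 0.13565613 0.16377938] [ 1.01421003 -0.41730818  0.37595788]
```

Call:
{"name": "jog_arm", "arguments": {"jaw": [65, 65], "slide": [[0.006, -0.0015, 0], [0, 0, 0]], "turn": [0, 0]}}

```text
clock: 10.8
eef_pos: [0.448, 0.1426, 0.164]
orientation: [[0.007, 1.0, 0.003], [1.0, -0.007, 0.001], [0.001, 0.003, -1.0]]
ft_force: [0.1, 0.5, 0.8]
finger_gap: 0.056
grip_force: 0.0
```

Call:
{"name": "jog_arm", "arguments": {"jaw": [65, 65, 65, 65, 65], "slide": [[-0.0005, 0, 0.03], [0, 0, 0.03], [0, 0, 0.02], [0, 0, 0.02], [0, 0, 0]], "turn": [0, 0, 0, 0, 0]}}

```text
clock: 11.3
eef_pos: [0.446, 0.1406, 0.0614]
orientation: [[0.007, 1.0, -0.003], [1.0, -0.007, -0.001], [-0.001, -0.003, -1.0]]
ft_force: [-0.2, -0.4, 0.7]
finger_gap: 0.0554
grip_force: 0.0
```

Call:
{"name": "jog_arm", "arguments": {"jaw": [65, 0, 0, 0, 0], "slide": [[0, 0, 0], [0, 0, 0], [0, 0, 0], [0, 0, 0], [0, 0, 0]], "turn": [0, 0, 0, 0, 0]}}

```text
clock: 11.8
eef_pos: [0.4483, 0.1413, 0.0641]
orientation: [[0.008, 1.0, 0.003], [1.0, -0.008, 0.0], [0.0, 0.003, -1.0]]
ft_force: [-1.6, -0.5, 5.8]
finger_gap: 0.039
grip_force: 59.7
```

Call:
{"name": "jog_arm", "arguments": {"jaw": [0, 0, 0, 0, 0], "slide": [[0, 0, -0.02], [0, 0, -0.05], [0, 0, -0.05], [0, 0, -0.05], [0, 0, -0.05]], "turn": [0, 0, 0, 0, 0]}}

```text
clock: 12.3
eef_pos: [0.4469, 0.141, 0.2854]
orientation: [[0.007, 1.0, 0.001], [1.0, -0.007, -0.0], [-0.0, 0.001, -1.0]]
ft_force: [2.0, -0.4, -0.8]
finger_gap: 0.0386
grip_force: 60.4
```

Call:
{"name": "jog_arm", "arguments": {"jaw": [0, 0, 0, 0, 0], "slide": [[-0.02, 0.0015, 0], [-0.037, 0.0015, 0], [-0.037, 0.0015, 0], [-0.037, 0.0015, 0], [-0.037, 0.0015, 0]], "turn": [0, 0, 0, 0, 0]}}

```text
clock: 12.8
eef_pos: [0.4534, -0.0286, 0.2836]
orientation: [[0.007, 1.0, 0.002], [1.0, -0.007, -0.001], [-0.001, 0.002, -1.0]]
ft_force: [0.5, -0.4, -1.3]
finger_gap: 0.0383
grip_force: 60.4
```

Call:
{"name": "jog_arm", "arguments": {"jaw": [0, 0, 0, 0, 0], "slide": [[-0.037, 0.0015, 0], [-0.037, 0.0015, 0], [-0.037, 0.0015, 0], [-0.0375, 0.0025, 0], [0, 0, 0]], "turn": [0, 0, 0, 0, 0]}}

```text
clock: 13.3
eef_pos: [0.4588, -0.1815, 0.2831]
orientation: [[0.016, 1.0, 0.001], [1.0, -0.016, -0.002], [-0.002, 0.001, -1.0]]
ft_force: [-0.1, 0.8, -1.0]
finger_gap: 0.0391
grip_force: 60.4
```

Call:
{"name": "jog_arm", "arguments": {"jaw": [0, 0, 0, 0, 0], "slide": [[0, 0, 0.05], [0, 0, 0.05], [0, 0, 0.03], [0, 0, 0.014], [0, 0, 0]], "turn": [0, 0, 0, 0, 0]}}

```text
clock: 13.8
eef_pos: [0.4588, -0.1751, 0.1379]
orientation: [[0.007, 1.0, -0.002], [1.0, -0.007, 0.001], [0.001, -0.002, -1.0]]
ft_force: [-0.3, 0.1, 0.0]
finger_gap: 0.0388
grip_force: 60.4
```

Call:
{"name": "jog_arm", "arguments": {"jaw": [0, 0], "slide": [[0, 0, 0], [0, 0, 0]], "turn": [0, 0]}}

```text
clock: 14.0
eef_pos: [0.4609, -0.176, 0.1406]
orientation: [[0.008, 1.0, 0.003], [1.0, -0.008, -0.001], [-0.001, 0.003, -1.0]]
ft_force: [0.4, 0.2, -0.5]
finger_gap: 0.0385
grip_force: 60.4
```

Call:
{"name": "jog_arm", "arguments": {"jaw": [0, 0, 0, 0, 0], "slide": [[0, 0, 0.005], [0, 0, 0.005], [0, 0, 0.005], [0, 0, 0.002], [0, 0, 0]], "turn": [0, 0, 0, 0, 0]}}

```text
clock: 14.5
eef_pos: [0.4593, -0.1758, 0.1221]
orientation: [[0.008, 1.0, -0.001], [1.0, -0.008, -0.001], [-0.001, -0.001, -1.0]]
ft_force: [-4.6, 0.3, 9.6]
finger_gap: 0.0388
grip_force: 61.5
```

Call:
{"name": "jog_arm", "arguments": {"jaw": [0, 0, 0, 0], "slide": [[0, 0, 0.001], [0, 0, 0.001], [0, 0, 0], [0, 0, 0]], "turn": [0, 0, 0, 0]}}

```text
clock: 14.9
eef_pos: [0.4593, -0.1758, 0.122]
orientation: [[0.008, 1.0, -0.001], [1.0, -0.008, -0.002], [-0.002, -0.001, -1.0]]
ft_force: [-11.7, 2.9, 32.9]
finger_gap: 0.0389
grip_force: 63.8
```

Touching; I pressed a bit hard, so back off 2.5 mm before opening, then retreat and look.

Call:
{"name": "jog_arm", "arguments": {"jaw": [0, 0, 0], "slide": [[0, 0, -0.0015], [0, 0, -0.001], [0, 0, 0]], "turn": [0, 0, 0]}}

```text
clock: 15.2
eef_pos: [0.4596, -0.1758, 0.1222]
orientation: [[0.008, 1.0, 0.0], [1.0, -0.008, -0.0], [-0.0, 0.0, -1.0]]
ft_force: [-1.8, 0.1, 5.0]
finger_gap: 0.0388
grip_force: 60.9
```

Call:
{"name": "jog_arm", "arguments": {"jaw": [55, 65, 65, 65, 65], "slide": [[0, 0, 0], [0, 0, 0], [0, 0, 0], [0, 0, -0.02], [0, 0, -0.04]], "turn": [0, 0, 0, 0, 0]}}

```text
clock: 15.7
eef_pos: [0.4574, -0.1752, 0.1803]
orientation: [[0.007, 1.0, -0.006], [1.0, -0.007, 0.003], [0.003, -0.006, -1.0]]
ft_force: [0.4, -0.5, -0.0]
finger_gap: 0.0553
grip_force: 0.0
```

Call:
{"name": "jog_arm", "arguments": {"jaw": [65, 65, 65, 65, 65], "slide": [[0, 0, -0.05], [0, 0, -0.05], [0.03, 0.005, 0], [0.04, 0.008, 0], [0.04, 0.008, 0]], "turn": [0, 0, 0, 0, 0]}}

```text
clock: 16.2
eef_pos: [0.4814, -0.0652, 0.2825]
orientation: [[0.009, 1.0, 0.001], [1.0, -0.009, -0.001], [-0.001, 0.001, -1.0]]
ft_force: [0.0, -0.3, 0.8]
finger_gap: 0.0553
grip_force: 0.0
```

Call:
{"name": "jog_arm", "arguments": {"jaw": [65, 65, 65, 65, 65], "slide": [[0.04, 0.008, 0], [0.04, 0.008, 0], [0.04, 0.008, 0], [0.04, 0.008, 0], [0, 0, 0]], "turn": [0, 0, 0, 0, 0]}}

```text
clock: 16.7
eef_pos: [0.5143, 0.1007, 0.2825]
orientation: [[-0.002, 1.0, 0.001], [1.0, 0.002, 0.004], [0.004, 0.001, -1.0]]
ft_force: [-0.2, 0.4, -0.2]
finger_gap: 0.0549
grip_force: 0.0
```

Run:
```python
from look import *
s=optics.camera("side");t=optics.camera("top");pickle.dump((s,t),open("4.pkl","wb"))
st=monitor.state();print(st["eef_pos"],st["orientation"],st["qpos"])
cv2.imwrite("pics/p4.png",np.vstack([g(t,250,190,100,30,8),np.hstack([g(s,265,105,80,72,5),g(s,170,240,66,60,6)])]))
```

```text
[0.51422472 0.09480059 0.28178975] [[ 4.80490246e-03  9.99988248e-01 -6.46045481e-04]
 [ 9.99988444e-01 -4.80480163e-03  1.57530716e-04]
 [ 1.54424745e-04 -6.46794935e-04 -9.99999779e-01]] [ 21.44810906  16.64759154 -46.14961113 105.25207638  13.29804978
  63.69915719 -29.73533934]Traceback (most recent call last):
  File "<stdin>", line 4, in <module>
    return _nx.concatenate(arrs, 0, dtype=dtype, casting=casting)
           ~~~~~~~~~~~~~~~^^^^^^^^^^^^^^^^^^^^^^^^^^^^^^^^^^^^^^^
ValueError: all the input array dimensions except for the concatenation axis must match exactly, but along dimension 1, the array at index 0 has size 800 and the array at index 1 has size 796
```

Run:
```python
from look import *
s,t=pickle.load(open("4.pkl","rb"))
cv2.imwrite("pics/p4.png",np.vstack([g(t,250,190,100,30,8),np.hstack([g(s,265,105,80,60,5),g(s,170,240,80,60,5)])]))
```

```text
(no output)
```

View pics/p4.png

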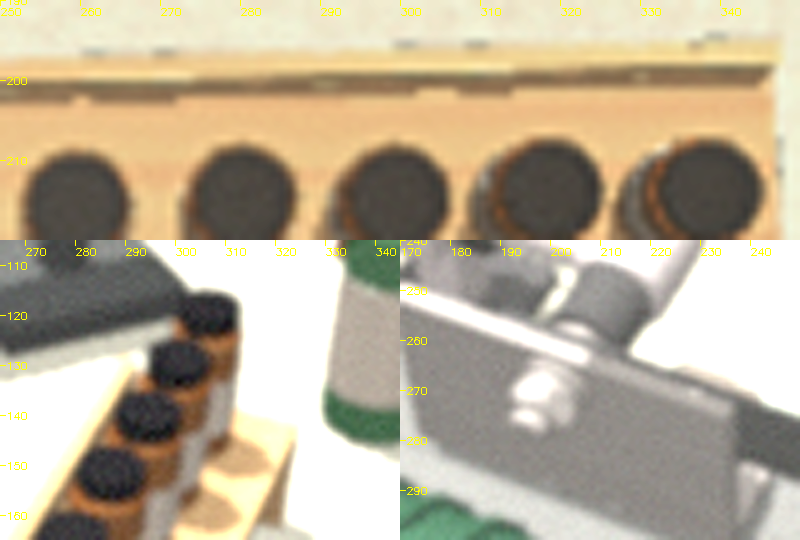

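Run:
```python
from h import *
from scipy.optimize import minimize
im4=pickle.load(open("4.pkl","rb"))
s,t=im4
G=cv2.GaussianBlur(t["image"].max(2).astype(np.float32),(0,0),.6)
th=np.linspace(0,2*np.pi,120,endpoint=False)
def score(uv,R):
    f=lambda r:cv2.remap(G,(uv[0]+r*np.cos(th)).astype(np.float32)[None],(uv[1]+r*np.sin(th)).astype(np.float32)[None],cv2.INTER_LINEAR)[0]
    return np.minimum(f(R+.8)-f(R-.8),60).mean()
for c,uv in (("c5",(259,214.7)),("c4",(280,214.3)),("r3",(299,214.2)),("r2",(318.2,213.4)),("r1",(338.4,213.3))):
    b=min(((-score((u,v),R),u,v,R) for R in(6.1,6.3,6.5) for u in np.arange(uv[0]-1.5,uv[0]+1.5,.1) for v in np.arange(uv[1]-1.5,uv[1]+1.5,.1)))
    P=atz(t,b[1:3],.16); print(c,np.round(b,2),np.round(P[:2]*1e3,1))
```

```text
c5 [-46.49 259.2  215.4    6.5 ] [ 459.  -172.8]
c4 [-46.67 279.8  214.4    6.5 ] [ 460.4 -229.7]
r3 [-44.72 298.9  214.3    6.5 ] [ 459.4 -282.4]
r2 [-43.19 318.5  213.2    6.5 ] [ 461.1 -336.6]
r1 [-46.11 338.6  213.2    6.5 ] [ 459.7 -392.2]
```

Run:
```python
from look import *
s,t=pickle.load(open("4.pkl","rb"))
print(proj(s,[[.5156,.142-.007,.085],[.5156,.142-.017,.085],[.5156,.142-.025,.085]]))
m=g(s,175,250,50,40,12,1.3); th=np.linspace(0,2*np.pi,40)
for y,r,col in((-.007,.014,(0,0,255)),(-.017,.015,(0,255,0)),(-.007,.012,(255,0,0))):
    q=proj(s,[[.5156+r*np.cos(a),.142+y,.085+r*np.sin(a)] for a in th])
    cv2.polylines(m,[np.int32((q-[175,250]+.5)*12)],True,col,1)
cv2.imwrite("pics/p5.png",m)
```

```text
[[196.2207391  276.21583869]
 [198.69436225 272.32936592]
 [200.64056532 269.27161233]]
```

View pics/p5.png

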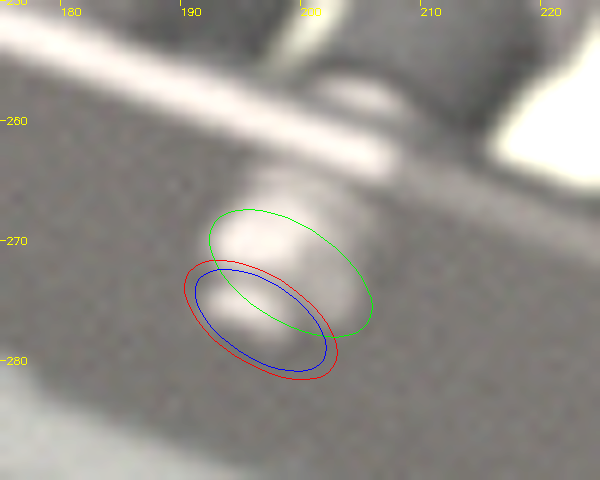

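Call:
{"name": "jog_arm", "arguments": {"jaw": [65, 65, 65, 65, 65], "slide": [[0.022, 0.001, 0], [0.0217, 0.0005, 0], [0, 0, 0.04], [0, 0, 0.04], [0, 0, 0.03]], "turn": [0, 0, 0, 0, 0]}}

```text
clock: 17.3
eef_pos: [0.5157, 0.1349, 0.1698]
orientation: [[0.01, 1.0, -0.002], [1.0, -0.01, -0.002], [-0.002, -0.002, -1.0]]
ft_force: [-0.1, -0.4, 0.5]
finger_gap: 0.0559
grip_force: 0.0
```

Call:
{"name": "jog_arm", "arguments": {"jaw": [65, 65, 65], "slide": [[0, 0, 0.02], [0, 0, 0], [0, 0, 0]], "turn": [0, 0, 0]}}

```text
clock: 17.6
eef_pos: [0.5165, 0.1364, 0.1524]
orientation: [[0.009, 1.0, -0.0], [1.0, -0.009, -0.0], [-0.0, -0.0, -1.0]]
ft_force: [-0.3, 0.3, 0.3]
finger_gap: 0.0554
grip_force: 0.0
```

Call:
{"name": "jog_arm", "arguments": {"jaw": [65, 65, 65, 65, 65], "slide": [[0.0022, -0.001, 0.01], [0, 0, 0.02], [0, 0, 0.02], [0, 0, 0.0195], [0, 0, 0]], "turn": [0, 0, 0, 0, 0]}}

```text
clock: 18.1
eef_pos: [0.5143, 0.1392, 0.0812]
orientation: [[0.007, 1.0, -0.002], [1.0, -0.007, -0.001], [-0.001, -0.002, -1.0]]
ft_force: [-0.2, -0.2, -0.6]
finger_gap: 0.0556
grip_force: 0.0
```

Call:
{"name": "jog_arm", "arguments": {"jaw": [65], "slide": [[0, 0, 0]], "turn": [0]}}

```text
clock: 18.2
eef_pos: [0.5157, 0.14, 0.0833]
orientation: [[0.007, 1.0, 0.001], [1.0, -0.007, 0.0], [0.0, 0.001, -1.0]]
ft_force: [-0.8, 0.7, 0.4]
finger_gap: 0.0557
grip_force: 0.0
```

Call:
{"name": "jog_arm", "arguments": {"jaw": [65, 40, 0, 0, 0], "slide": [[-0.0015, 0, 0], [0, 0, 0], [0, 0, 0], [0, 0, 0], [0, 0, 0]], "turn": [0, 0, 0, 0, 0]}}

```text
clock: 18.7
eef_pos: [0.5148, 0.1383, 0.0837]
orientation: [[0.007, 1.0, -0.0], [1.0, -0.007, -0.001], [-0.001, -0.0, -1.0]]
ft_force: [-5.3, -1.7, 10.6]
finger_gap: 0.0242
grip_force: 58.2
```

Call:
{"name": "jog_arm", "arguments": {"jaw": [0, 0, 0, 0, 0], "slide": [[0, 0, 0], [0, 0, 0], [0, 0, 0], [0, 0, 0], [0, 0, 0]], "turn": [0, 0, 0, 0, 0]}}

```text
clock: 19.2
eef_pos: [0.5149, 0.1383, 0.0837]
orientation: [[0.007, 1.0, -0.0], [1.0, -0.007, -0.001], [-0.001, -0.0, -1.0]]
ft_force: [-4.5, -0.9, 9.5]
finger_gap: 0.0243
grip_force: 58.2
```

Call:
{"name": "jog_arm", "arguments": {"jaw": [0, 0, 0, 0, 0], "slide": [[0, 0, 0], [0, 0, 0], [0, 0, 0], [0, 0, 0], [0, 0, 0]], "turn": [0, 0, 0, 0, 0]}}

```text
clock: 19.7
eef_pos: [0.5148, 0.1383, 0.0837]
orientation: [[0.007, 1.0, -0.0], [1.0, -0.007, -0.001], [-0.001, -0.0, -1.0]]
ft_force: [-4.5, -2.1, 10.4]
finger_gap: 0.0239
grip_force: 58.2
```

Call:
{"name": "jog_arm", "arguments": {"jaw": [0, 0, 0, 0, 0], "slide": [[0, 0, 0], [0, 0, 0], [0, 0, 0], [0, 0, 0], [0, 0, 0]], "turn": [0, 0, 0, 0, 0]}}

```text
clock: 20.2
eef_pos: [0.5149, 0.1383, 0.0837]
orientation: [[0.007, 1.0, -0.0], [1.0, -0.007, -0.001], [-0.001, -0.0, -1.0]]
ft_force: [-4.2, -0.8, 9.6]
finger_gap: 0.0244
grip_force: 58.2
```

Run:
```python
from look import *
s0,t0=pickle.load(open("4.pkl","rb"))
a=monitor.state();print(a["torque"],a["ft_force"],a["finger_gap"])
L=[optics.camera("side") for _ in range(20)]
b=monitor.state();print(b["clock"],b["torque"],b["ft_force"],b["finger_gap"],b["grip_force"])
pickle.dump(L,open("L.pkl","wb"))
cv2.imwrite("pics/p6.png",np.hstack([g(L[0],165,235,66,80,6),g(L[-1],165,235,66,80,6)]))
```

```text
[-0.27784068  1.18310762 -0.0233041 ] [-4.16498006 -0.83903716  9.6396543 ] 0.024413733386224684
21.2 [-0.27845682  1.09930444 -0.02412434] [-5.08545601 -1.26785104 10.8782769 ] 0.024028927800174883 58.17909836769104
```

View pics/p6.png

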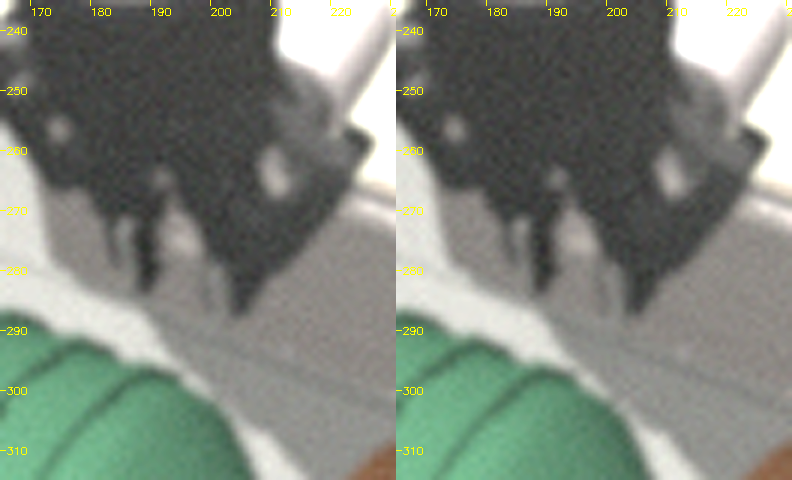

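Run:
```python
from look import *
L=pickle.load(open("L.pkl","rb"))
for i in range(6):
    for _ in range(20): c=optics.camera("side")
    b=monitor.state();d=np.abs(c["image"][265:285,188:200].astype(float)-L[0]["image"][265:285,188:200]).mean()
    print(b["clock"],np.round(b["torque"],2),np.round(b["ft_force"],1),round(b["finger_gap"],4),round(b["grip_force"],1),np.round(b["eef_pos"],4),"head diff",round(d,2))
print(np.abs(L[1]["image"][265:285,188:200].astype(float)-L[0]["image"][265:285,188:200]).mean())
```

```text
22.2 [-0.37  1.14 -0.07] [-3.8 -0.7 11.1] 0.024 58.2 [0.5148 0.1383 0.0837] head diff 2.72
23.2 [-0.37  1.07  0.03] [-5.3 -1.5 10.6] 0.024 58.2 [0.5149 0.1383 0.0837] head diff 2.7
24.2 [-0.33  1.09  0.01] [-4.8 -0.8 10.1] 0.0239 58.2 [0.5149 0.1383 0.0837] head diff 2.64
25.2 [-0.3   1.11  0.  ] [-4.2 -1.3 10.7] 0.0243 58.2 [0.5148 0.1383 0.0837] head diff 2.59
26.2 [-0.32  1.14 -0.04] [-3.6 -2.  10.2] 0.0241 58.2 [0.5149 0.1383 0.0837] head diff 2.63
27.2 [-0.32  1.13  0.  ] [-4.2 -1.5 11. ] 0.0243 58.2 [0.5149 0.1383 0.0837] head diff 2.64
2.5972222222222223
```

The head's image differs only by camera noise over 7 s, and the gap, grip and torque are steady, so the bolt is held and the nut has run up well over a quarter turn. I'm handing in.

```bash
python3 -c "
from workcell import order
print(order.job_done())"
```

```text
the job is handed in; nothing more can be done
None
```

Job handed in at about 27 s: both bottles stand at places 4 and 5 in the row (place 4 sits about 1–2 mm too close to its neighbour), and the bolt head has been gripped at 58 N and still for over 8 s, which at 0.45 rad/s is well past the quarter turn (the screw angle itself could not be read).

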